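# Open the hold-down press over the black cast

## Robot

A 6-joint arm with a two-finger parallel gripper is mounted at the origin on the work surface; the furniture and walls round the work are solid. World frame = base frame: x ahead of the robot, y to its left, z up, the work surface at z = 0. Lengths are in m, angles in rad, forces in N, time in s.
With the tool pointing down it reaches from about 0.25 to 0.85 m from the base axis. Payload 12.5 kg.
Tool frame: the origin (TCP) lies midway between the tips of the shut fingers; the grasp point (between the pads) lies 19 mm behind it; z points along the fingers, y is the direction in which the jaws open and shut (so a half turn about z gives the same grasp; the last joint's range is limited). The gripper opens to 93 mm and grips with 3 to 60 N. Pads are 15 mm wide; open, the fingers measure 128 mm over their backs; the gripper's body (75 mm by 188 mm) begins 65 mm behind the grasp point.
Start: joints at [-1.197, 0.351, 1.652, -0, 1.139, -0.085], TCP at [0.244, -0.493, 0.219] pointing down, gripper open.
Joint ranges: [-2.75, 2.75], [-0.79, 2.1], [0.01, 2.65], [-1.57, 4.71], [0.07, 3.14], [-2.87, 2.87]. Speed limits (rad/s): [2.22, 2.22, 2.79, 3.14, 3.14, 3.14].

## Interface

Orientations are given as a rotation vector (axis times angle).
In Python, from plant import ctrl, kin, imaging, workorder gives the robot as it stands. Calls block until the motion is done:
- ctrl.move_pose(position, orientation): joint-space move of the TCP to a pose.
- ctrl.move_linear(position, rotation=None, vel=0.15): straight line of the TCP; rotation=None keeps the orientation; vel is the mean speed in m/s.
- ctrl.move_j(angles): joint-space move.
- ctrl.grip(opening, grip_force=None): finger opening in m; grip_force is the grip in N (None keeps the last); returns when the fingers have stopped.
- ctrl.dwell(seconds).
- kin.solve_ik(position, orientation): joint angles nearest the present ones, or None.
- imaging.snapshot(name): name is "scene" or "side" or "wrist"; returns the picture (420x560x3 uint8, red, green, blue); there is no depth.
- imaging.camera_info(name): a dict with "intrinsics" (3x3 intrinsics, pixels), "extrinsics" (4x4, takes a point from camera to world coordinates). Camera axes: x right, y down, z forward; pixel columns grow to the right and rows downward; lengths in m; the calibration is good to about 2 mm. A picture is of the moment at which its call begins: read the wrist's pose just before it. camera_info takes no time and is no camera call; for the wrist camera it gives the pose at the moment of the call.
A pose or a line that the arm cannot do raises ctrl.IKError and nothing moves.
- workorder.hand_in(): hands the job in, once; it reports no verdict.
Readings, each from a call of its own:
- ctrl.read_time_s(): time.
- ctrl.read_q(): joint angles.
- ctrl.read_qd(): joint speeds.
- ctrl.read_joint_efforts(): joint torques, N m.
- ctrl.read_eef_pos(): TCP position.
- ctrl.read_tcp_rot(): TCP orientation.
- ctrl.read_force(): force on the tool from outside, world axes, zero at the start.
- ctrl.read_torque(): the same for the moment, N m.
- ctrl.read_opening(): finger opening in m.
Only numpy, scipy, OpenCV 4.12 (cv2) and the standard library are available. Lean on these libraries where they do the work, as an engineer would, in place of code of your own. Each camera call takes 0.05 s, during which the arm holds its last target. There are 200 camera calls.

## Task

Two small bench presses each hold a piece down under a counterweighted blue arm. Open the press that has the black cast on its bed: push the short yellow crossbar of its arm up and back with your fingers, without gripping it and without flinging it, until the arm has passed its balance point and stays fully raised by itself, its counterweight down on the rest block. Leave the other press down and leave both pieces and everything around them where they are.

Things in the scene. Friction and masses are not known exactly. Their poses are not given: they have to be found in the camera images.
- black_cast: flat, irregular black cast chip, about 157 x 95 x 14 mm, lying loose on the bed of one of the two presses (either one); origin at the centre of its underside
- pale_cast: flat, irregular pale translucent-white silicone mould, about 198 x 140 x 9 mm, lying loose on the bed of the other press; origin at the centre of its underside
- press_left: fixed hold-down press on the robot's left. Grey bed plate 240 (x, from -135 to 105) x 150 (y) x 10 mm, with a 90 mm wide tail reaching to x = 215 mm; steel hinge cheeks at x = 100 mm, 108 mm high, 68 mm wide over both. Origin 100 mm in front of the hinge, on the table; x points from the crossbar to the hinge (away from the robot), z up
- press_right: the same press, fixed, on the robot's right; same frame and sizes
- press_left_arm (a joint): angle of the left blue arm: 0 = down over the bed, grows as the crossbar goes up and away from the robot, 1.40 = fully raised. Let go below the balance point (about 0.7 rad) it sinks back to 0, above it it goes on to 1.40 and stays. Damped: a steady 2 to 5 N on the crossbar moves it; by itself it turns up to about 2 rad/s; over 3.5 rad/s is flung
- press_right_arm (a joint): the same for the right press's arm
- press_left_bar (a point): centre of the left arm's yellow crossbar (round, radius 11 mm, 40 mm long over its black ends, along the press's y), moves with the arm. With the arm down it lies 185 mm in front of the hinge and 90 mm above it (175 mm over the table), on a bent neck; it swings on a radius of 206 mm about the hinge. Free space in front of it, above it, and beneath it down to the piece
- press_right_bar (a point): the same point on the right press's crossbar
- press_left_hinge (a point): middle of the left hinge pin, 85 mm over the table, 125 mm behind the bed point; the axis runs along the press's y. From here, with the arm down, a rubber pad sits 105 mm in front, just over the piece, and the dark counterweight cylinder (radius 25 mm, 60 mm wide) 45 mm behind and 80 mm up
- press_right_hinge (a point): the same point on the right press
- press_left_bed (a point): point on top of the left press's bed over which the piece is centred, 10 mm over the table, 125 mm in front of the hinge along the press's x
- press_right_bed (a point): the same point on the right press
- wax_bar: loose bar of green modelling wax, 37 x 76 x 14 mm, a bystander in front of the right press; origin under its centre
- sanding_block: loose cork sanding block, 64 x 100 x 28 mm, a bystander at the right, nearer the robot than the sander; origin under its centre
- masking_tape: loose roll of masking tape lying flat on the white board at the left, 104 mm across, 25 mm high, a bystander; origin under its centre
- flat_brush: loose flat brush with a wooden handle, 171 mm long, 14 mm high, a bystander between the presses; origin under its centre
- orbital_sander: dark palm sander standing on the table on the right, 150 mm across, 175 mm high, does not move; origin under its centre
- plaster_bowl: white bowl on the left, 246 mm across, 135 mm high, does not move; origin under its centre

How it is judged:
By the outcome, as a careful person would: the job done as asked, in the order asked, and still so for the second after the job is handed in, with the robot touching nothing.
It also fails if it takes over 32 s, if anything falls off the work surface, if the arm or the gripper's body presses on something with over 40 N, if the wrist force passes 120 N, or if a joint passes its speed limit or range.

## Working session

There is one attempt and no reset: what is moved stays moved. The work goes in short steps, each a Python script; the robot and the scene stay as the last script left them, time stands still between calls to the robot, and variables do not carry over. Pictures are saved under pics/ and viewed, about 8 in all and at most 12, crops included, and the job is handed in when it is done.

```bash
mkdir -p pics; python3 - <<'E'
from plant import ctrl,imaging
import cv2
for n in("scene","side"):
    im=imaging.snapshot(n); cv2.imwrite(f"pics/{n}0.png",im[:,:,::-1])
    i=imaging.camera_info(n); print(n,i["intrinsics"],i["extrinsics"])
print(ctrl.read_time_s(),ctrl.read_tcp_rot())
E
```

```text
scene [[450.50177017   0.         285.19602592]
 [  0.         450.50177017 204.38836351]
 [  0.           0.           1.        ]] [[ 0.5011167  -0.42868168  0.75174069 -0.64656663]
 [-0.86537232 -0.2518276   0.43325929 -0.56389806]
 [ 0.00357873 -0.86764905 -0.49716428  0.83451142]
 [ 0.          0.          0.          1.        ]]
side [[399.93158807   0.         279.21963485]
 [  0.         399.93158807 207.43729623]
 [  0.           0.           1.        ]] [[-0.95626197 -0.17580966  0.23378198  0.13018544]
 [-0.29250751  0.57050214 -0.76744163  1.17366559]
 [ 0.00155053 -0.80225823 -0.59697515  0.96531455]
 [ 0.          0.          0.          1.        ]]
0.1 [-3.05833321e+00 -7.14161848e-01  2.19357315e-04]
```

View pics/scene0.png

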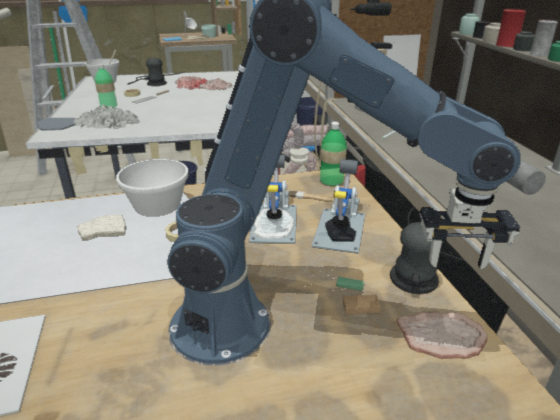

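View pics/side0.png

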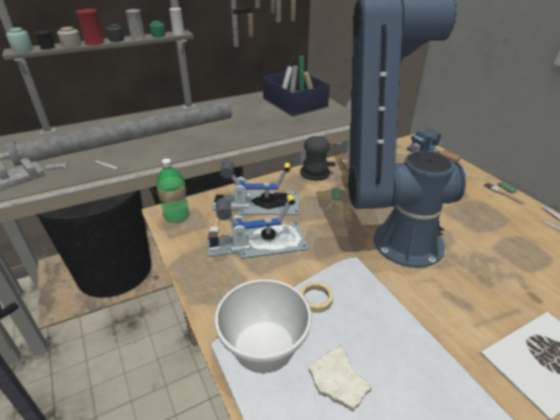

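The black cast is on the right press: bed at scene px ~(340,230), side px ~(270,200). I'll enlarge both views.

```bash
python3 - <<'E'
import cv2,numpy as np
a=cv2.imread("pics/scene0.png")[150:270,240:380]; b=cv2.imread("pics/side0.png")[150:270,200:340]
f=lambda x:cv2.resize(x,None,fx=4.2,fy=4.2,interpolation=cv2.INTER_CUBIC)[:, :]
a=cv2.resize(a[:, :],(588,504),interpolation=3)
cv2.imwrite("pics/c1.png",cv2.resize(cv2.imread("pics/scene0.png")[150:260,240:380],(770,600),interpolation=3))
cv2.imwrite("pics/c2.png",cv2.resize(cv2.imread("pics/side0.png")[150:260,200:340],(770,600),interpolation=3))
E
```

```text
(no output)
```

View pics/c1.png

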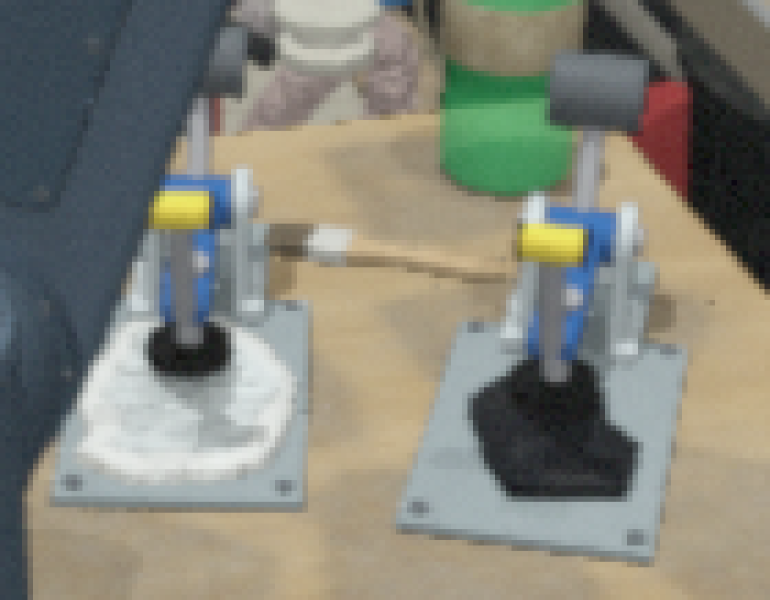

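View pics/c2.png

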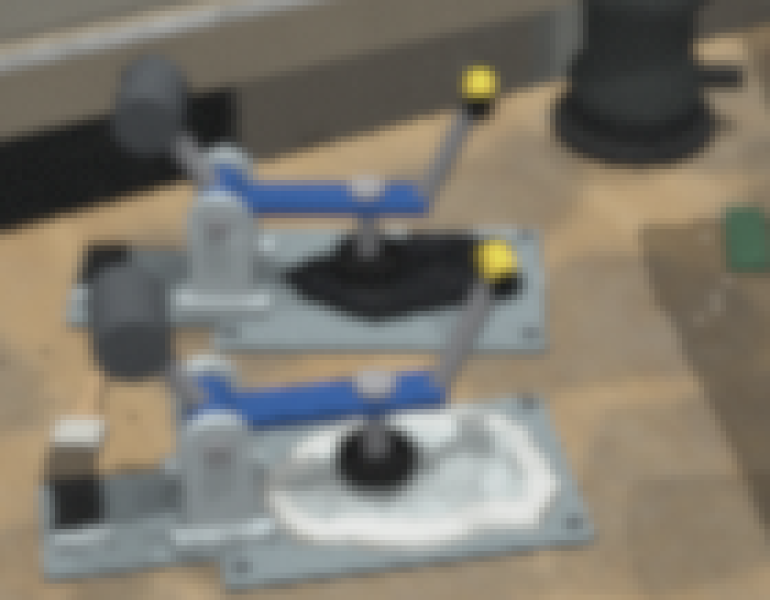

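Scene crop: right bar at crop (552,242), its bed corners at about (400,525), (652,556), (686,350), (467,325). Side crop: right bar at (480,85), bed corners (front) at (545,350), (540,230).

```bash
cat > h.py <<'E'
import numpy as np
from plant import ctrl,kin,imaging,workorder
def ray(n,p):
    i=imaging.camera_info(n);E=np.array(i["extrinsics"]);d=E[:3,:3]@np.linalg.solve(i["intrinsics"],[p[0],p[1],1]);return E[:3,3],d/np.linalg.norm(d)
def onz(n,p,z):
    o,d=ray(n,p);return o+d*(z-o[2])/d[2]
def tri(a,b):
    (o1,d1),(o2,d2)=ray(*a),ray(*b);A=np.stack([d1,-d2],1);s=np.linalg.lstsq(A,o2-o1,rcond=None)[0]
    p,q=o1+s[0]*d1,o2+s[1]*d2;return (p+q)/2,np.linalg.norm(p-q)
E
python3 - <<'E'
from h import *
np.set_printoptions(precision=4,suppress=True)
S=lambda u,v:("scene",(240+u/5.5-.4,150+v/5.4545-.4)); D=lambda u,v:("side",(200+u/5.5-.4,150+v/5.4545-.4))
print("barR",tri(S(552,242),D(480,85)),onz(*S(552,242),.175),onz(*D(480,85),.175))
print("barR ends",onz(*S(518,242),.175),onz(*S(588,242),.175))
print("barL",tri(S(183,210),D(497,260)),onz(*S(183,210),.175),onz(*D(497,260),.175))
for n,f,l in(("sc",S,[(400,525),(652,556),(686,350),(467,325)]),("side",D,[(545,350),(540,230)])):
    for p in l: print(n,onz(*f(*p),.01))
print("cw",tri(S(597,90),D(152,105)))
E
```

```text
barR (array([ 0.4883, -0.1041,  0.1785]), np.float64(0.0030379268373944028)) [ 0.4916 -0.1019  0.175 ] [ 0.4913 -0.1122  0.175 ]
barR ends [ 0.4819 -0.0856  0.175 ] [ 0.5018 -0.1193  0.175 ]
barL (array([0.4199, 0.0947, 0.1765]), np.float64(0.0025383099123622273)) [0.4201 0.0958 0.175 ] [0.4216 0.091  0.175 ]
sc [ 0.4148 -0.0522  0.01  ]
sc [ 0.4596 -0.1894  0.01  ]
sc [ 0.6846 -0.1217  0.01  ]
sc [0.642  0.0146 0.01  ]
side [ 0.4192 -0.0372  0.01  ]
side [ 0.4618 -0.1836  0.01  ]
cw (array([ 0.709 , -0.0361,  0.1651]), np.float64(0.0026234665730952202))
```

```bash
cat >> h.py <<'E'
from scipy.spatial.transform import Rotation as R
yaw=np.deg2rad(17.1); ux=np.array([np.cos(yaw),np.sin(yaw),0]); uy=np.array([-np.sin(yaw),np.cos(yaw),0]); uz=np.array([0,0,1.])
bar0=np.array([.489,-.1045,.175]); H=bar0+.185*ux-.09*uz
def pose(th,back=0,up=0,a0=52,s=.008,sg=-1):
    ph=np.arctan2(90,185)+th; a=np.deg2rad(a0)+th
    B=H+.206*(-np.cos(ph)*ux+np.sin(ph)*uz); d=np.cos(a)*ux-np.sin(a)*uz; n=np.sin(a)*ux+np.cos(a)*uz
    y=sg*uy; return B-n*(.0185+back)+d*(s-up), R.from_matrix(np.stack([np.cross(y,d),y,d],1)).as_rotvec()
E
python3 - <<'E'
from h import *
np.set_printoptions(precision=3,suppress=True)
print("sander",onz("scene",(415,280),0),onz("side",(318,172),0))
print(R.from_rotvec(ctrl.read_tcp_rot()).as_matrix())
for sg in(1,-1):
    for k in((0,.06,.12),(0,.06,0),(0,0,0),(.3,0,0),(.6,0,0),(.9,0,0),(1,0,0)):
        p=pose(*k,sg=sg);print(sg,k,p[0],kin.solve_ik(*p))
E
```

```text
sander [ 0.425 -0.38   0.   ] [ 0.418 -0.38   0.   ]
[[ 0.897  0.443 -0.   ]
 [ 0.443 -0.897  0.001]
 [ 0.    -0.001 -1.   ]]
1 (0, 0.06, 0.12) [ 0.364 -0.143  0.215] None
1 (0, 0.06, 0) [ 0.434 -0.121  0.12 ] [-0.71   0.246  2.334  1.305  0.57   2.559]
1 (0, 0, 0) [ 0.48  -0.107  0.157] [-0.594  0.202  2.235  1.147  0.554  2.854]
1 (0.3, 0, 0) [ 0.508 -0.099  0.212] [-0.406  0.169  1.964  0.342  0.756 -2.496]
1 (0.6, 0, 0) [ 0.551 -0.085  0.255] [-0.254  0.301  1.629  0.036  1.157 -2.137]
1 (0.9, 0, 0) [ 0.604 -0.069  0.283] [-0.144  0.529  1.242 -0.101  1.585 -2.004]
1 (1, 0, 0) [ 0.623 -0.063  0.288] [-0.116  0.621  1.098 -0.135  1.731 -1.986]
-1 (0, 0.06, 0.12) [ 0.364 -0.143  0.215] [-0.935 -0.075  2.338  0.884  0.85  -0.259]
-1 (0, 0.06, 0) [ 0.434 -0.121  0.12 ] [-0.71   0.246  2.334  1.305  0.57  -0.583]
-1 (0, 0, 0) [ 0.48  -0.107  0.157] [-0.594  0.202  2.235  1.147  0.554 -0.287]
-1 (0.3, 0, 0) [ 0.508 -0.099  0.212] [-0.406  0.169  1.964  0.342  0.756  0.646]
-1 (0.6, 0, 0) [ 0.551 -0.085  0.255] [-0.254  0.301  1.629  0.036  1.157  1.005]
-1 (0.9, 0, 0) [ 0.604 -0.069  0.283] [-0.144  0.529  1.242 -0.101  1.585  1.137]
-1 (1, 0, 0) [ 0.623 -0.063  0.288] [-0.116  0.621  1.098 -0.135  1.731  1.155]
```

```bash
python3 - <<'E'
from h import *
import cv2
ctrl.grip(0.0)
ctrl.move_linear([.25,-.36,.29],vel=.2)
ctrl.move_pose(*pose(0,.06,.12))
p=pose(0,.05,0); ctrl.move_linear(p[0],p[1],vel=.12)
print(ctrl.read_eef_pos(),p[0],ctrl.read_force(),ctrl.read_time_s(),ctrl.read_opening())
a=imaging.snapshot("side")[130:240,190:330];b=imaging.snapshot("wrist")
cv2.imwrite("pics/d1.png",np.hstack([cv2.resize(a[...,::-1],(400,314),interpolation=3),cv2.resize(b[...,::-1],(400,314))]))
E
```

```text
[ 0.44184257 -0.11919051  0.12686633] [ 0.44188335 -0.11899497  0.12664104] [ 0.50968441 -0.31391053 -0.77121436] 4.5917 0.0009049796255167488
```

View pics/d1.png

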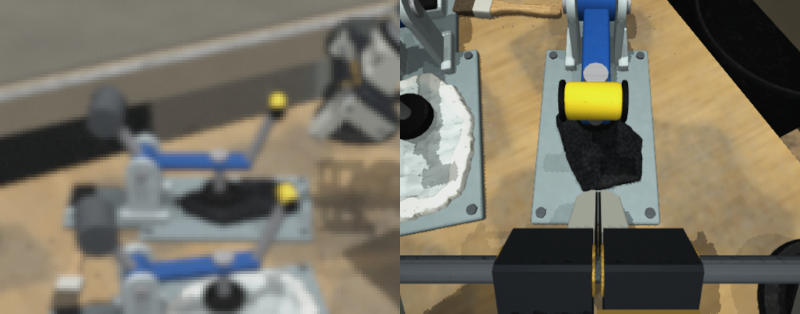

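Wrist view: fingertip (col 597) is aligned with the bar centre (col 593), and the space between is clear. Next I push in small arc steps while watching the force.

```bash
python3 - <<'E'
from h import *
import cv2
np.set_printoptions(precision=2,suppress=True)
def go(th,back=0,vel=.1):
    p=pose(th,back); ctrl.move_linear(p[0],p[1],vel=vel); f=ctrl.read_force()
    print(th,back,f,round(ctrl.read_time_s(),2)); return np.linalg.norm(f)
go(0,.012); go(0,0,.04)
for th in(.1,.2,.3,.4):
    if go(th,0,.08)>25: print("stop");break
a=imaging.snapshot("side")[110:230,190:330];b=imaging.snapshot("wrist")
cv2.imwrite("pics/d2.png",np.hstack([cv2.resize(a[...,::-1],(400,343),interpolation=3),cv2.resize(b[...,::-1],(400,343))]))
E
```

```text
0 0.012 [0.35 0.35 0.2 ] 5.22
0 0 [-0.82  0.01 -1.33] 5.67
0.1 0 [-0.52 -0.26 -0.34] 6.14
0.2 0 [-0.64 -0.87 -1.33] 6.56
0.3 0 [-0.82 -1.01 -1.23] 6.97
0.4 0 [-0.7  -0.26  0.01] 7.38
```

View pics/d2.png

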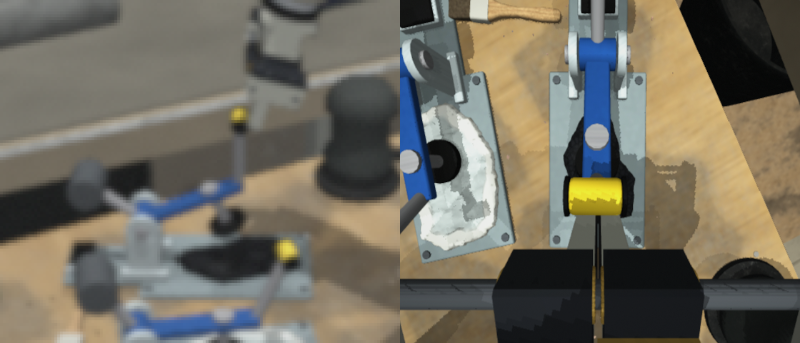

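The arm is rising with the finger, centred on it, and the cast is undisturbed. I'll carry it past the balance point, then back off.

```bash
python3 - <<'E'
from h import *
import cv2
np.set_printoptions(precision=2,suppress=True)
for th in(.5,.6,.7,.8,.9,.97):
    p=pose(th); ctrl.move_linear(p[0],p[1],vel=.08); f=ctrl.read_force(); print(th,f,round(ctrl.read_time_s(),2))
    if np.linalg.norm(f)>25: break
ctrl.dwell(1.0); print(ctrl.read_force())
p=pose(.97,.10); ctrl.move_linear(p[0],p[1],vel=.12)
ctrl.move_linear(ctrl.read_eef_pos()-.08*ux+.04*uz,vel=.15); ctrl.dwell(.5); print(ctrl.read_force(),ctrl.read_time_s())
a=imaging.snapshot("side")[100:270,190:340];b=imaging.snapshot("scene")[130:270,240:400]
cv2.imwrite("pics/d3.png",np.hstack([cv2.resize(a[...,::-1],(400,453),interpolation=3),cv2.resize(b[...,::-1],(400,453),interpolation=3)]))
E
```

```text
0.5 [-0.52 -1.03 -0.5 ] 7.88
0.6 [-0.33 -0.21 -0.54] 8.29
0.7 [-0.83  0.07  0.43] 8.7
0.8 [0.5  0.94 0.62] 9.11
0.9 [-0.01 -0.09 -0.41] 9.52
0.97 [-0.73 -0.72 -0.31] 9.85
[ 0.15 -0.28  0.08]
[ 0.6  -0.03 -1.25] 13.075
```

View pics/d3.png

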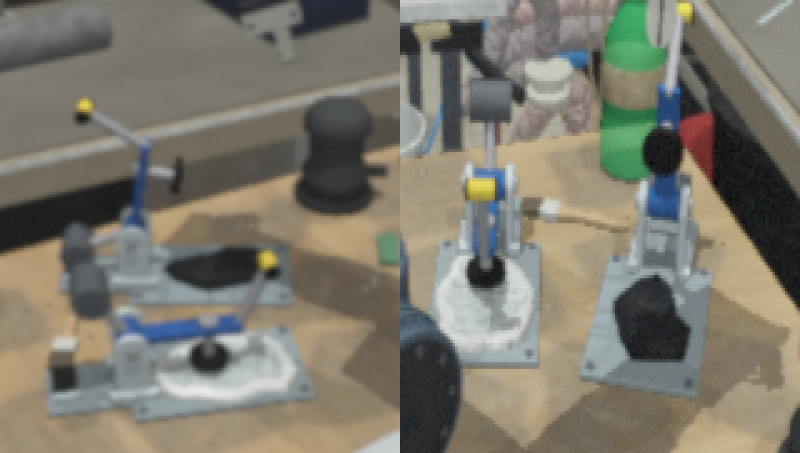

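The right arm is fully raised with its counterweight down at the rest block, at about (75,245) in the left half of the picture. The left press is still down, both casts are in place, and the gripper is clear. I'm handing in.

```bash
python3 -c "
from h import *
print(ctrl.read_force(),ctrl.read_time_s()); print(workorder.hand_in())"
```

```text
[ 0.48345956  0.00105659 -0.09527749] 13.175
the job is handed in; nothing more can be done
None
```

I opened the right press, the one with the black cast on its bed, and handed the job in at 13.2 s.

- **How:** I pushed the yellow crossbar up and back with the shut fingers, at about 0.4 rad/s. I followed it to about 0.97 rad, past the balance point, and then backed off.
- **Final picture:** The right arm is fully raised by itself, with its counterweight down at the rest block. The left press is still down, and both casts and the brush look unmoved. I did not check the other loose items (wax bar, sanding block, masking tape) one by one.
- **Forces:** The tool force stayed under about 2 N each time I read it, which is close to sensor noise. It was near zero at hand-in, with the gripper clear of everything. No check failed or disagreed.

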